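Lock the lid ring of the full pail

ROBOT

A 6-joint arm with a two-finger parallel gripper is mounted at the origin on the work surface. World frame = base frame: x ahead of the robot, y to its left, z up, the work surface at z = 0. Lengths are in mm, angles in rad, forces in N, time in s.
With the tool pointing down it reaches from about 275 to 1000 mm from the base axis. Payload 8.4 kg.
Tool frame: the origin (TCP) lies midway between the tips of the shut fingers; the grasp point (between the pads) lies 19 mm behind it; z points along the fingers, y is the direction in which the jaws open and shut (so a half turn about z gives the same grasp; the last joint's range is limited). The gripper opens to 85 mm and grips with 20 to 120 N. Pads are 22 mm wide; open, the fingers measure 114 mm over their backs; the gripper's body (76 mm by 85 mm) begins 54 mm behind the grasp point. The pads swing forward as they close: fully open they stand 13 mm farther back than shut.
Start: joints at [1.226, 0.353, 1.633, -0, 1.155, -0.002], TCP at [210.077, 588.639, 231.281] pointing down, gripper open.
Joint ranges: [-2.63, 2.63], [-0.92, 2.1], [0.06, 2.66], [-1.3, 4.44], [0, 2.69], [-3.02, 3.02]. Speed limits (rad/s): [2.22, 2.22, 2.79, 3.14, 3.14, 3.14].

INTERFACE

Orientations are given as [roll, pitch, yaw] about the fixed x, y, z axes, in that order (R = Rz(yaw) Ry(pitch) Rx(roll)).
In Python, from rig import r gives the robot as it stands.
- The arm moves only by the tool play_rows, never from a script. Its argument "moves" is a list of rows, each a list of 3 entries, a list of its own where there are three numbers: the turn, a rotation vector about the tool's x, y, z in degrees, then the shift along the tool's x, y, z in mm, then the opening, from 0 (shut) to 1 (fully open). A call has 1 to 20 rows; each row is the pose to reach, as a shift and turn from the pose measured when the call began, along the tool's axes at that moment; what a row does not reach only later rows make up. A row lasts 1/10 s, in which the tool goes at most 50 mm and 8.59 degrees, less where a joint would pass 70% of its speed; a pose out of reach is approached as far as the arm can. A call with a gripper value outside its range is refused whole. The fingers move at their own pace and stop on an object; "newtons" is the grip in N (left out, the last holds). Time passes only in rows, so rows that repeat a pose let the fingers close. It gives the time, the measured TCP pose, the force and the opening at its end, in the units of the state.
- r.sense(): the state, without advancing time (a new reading comes with each control period).
- r.grab_frame(name): name is "scene" or "top" or "wrist"; returns a dict with "color" (400x640x3 uint8, red, green, blue), "K" (3x3 intrinsics, pixels), "rvec" (rotation vector, rad) and "tvec" (3), from world to camera coordinates, as OpenCV has them; the wrist camera has in their place "T_tool_cam" (4x4, takes a point from camera to tool coordinates, whose origin is the TCP and whose axes are the flange's). Camera axes: x right, y down, z forward; pixel columns grow to the right and rows downward; lengths in mm; the calibration is good to about 2 mm. A picture is of the moment at which its call begins: read the wrist's pose just before it. There is no depth.
- r.sign_off(): hands the job in, once; it reports no verdict.
Trained networks look in a picture, given as the dict that the camera call returned (one of the last four; its "shot" number tells which), for a name from the list of things; names that differ only in an ending like _2 or _b are one class to them, and where a whole thing is asked for, a point or a joint stands for the part that bears it (a point fixed in the world has none). Each returns a list of dicts, best first, with "conf" (0 to 1); they miss things now and then, are a little off and sometimes report something else, mostly with a low value. They report only what shows in the picture. A call takes as long as a camera call.
- r.silhouettes(picture, name): "mask" (400x640 bool, what is visible of it) and "location" ([column, row] in pixels, amid what is visible of it).
The state is a dict: "clock": time; "qpos": joint angles; "qvel": joint speeds; "joint_efforts": joint torques, N m; "eef_pos": TCP position; "tcp_rot": TCP orientation; "contact_force": force on the tool from outside, world axes, zero at the start; "wrist_torque": the same for the moment, N m; "opening": opening from 0.0 (shut) to 1.0 (fully open).
Only numpy, scipy, OpenCV 4.12 (cv2) and the standard library are available. Lean on these libraries where they do the work, as an engineer would, in place of code of your own. Each camera call takes 0.05 s, during which the arm holds its last target.

TASK

The lidded pail of sorted steel wick clips is ready to go, but the lever of its steel locking ring is still sticking out. With a fingertip on the outside of the lever, push it round until it lies fully home against the ring, then take the hand away. Only push: do not pinch the lever, do not lift, tip or shove the pail along the bench, and leave the open pail, the clip bin and the two loose cups alone.

Things in the scene. Friction and masses are not known exactly. Their poses are not given: they have to be found in the camera images.
- pail: Black lidded plastic pail, 197 mm across the rim, 183 mm high, 162 mm at the foot; about 6.5 kg, standing loose on the bench (a sideways push of about 25 N at the ring tips or slides it). Origin: centre of its underside, z up. A steel locking ring (20 mm high, middle at 173 mm, outside radius 100 mm) runs round the rim, its lever on the pail's own -x side. A wire handle hangs down on the +x side.
- lever_pivot (a point): The upright pivot pin of the lever, on the outside of the ring, 106 mm from the pail's axis, at the lever's mid height (173 mm above the bench). It stays with the pail.
- ring_lever (a joint): Angle of the locking lever about the upright pivot, rad: 0 is fully home (lying along the ring, the ring tight), it grows as the lever is swung out, to 2.1 at the open stop. Seen from above the lever closes anticlockwise. It turns stiffly (0.22 N m, about 3 N at the push spot) and stays where it is left, with a firm stop at 0.
- lever_push (a point): A good spot to push: on the lever's outer face, 78 mm from the pivot, at mid height of the 18 mm high lever. It moves with the lever; its own x axis points straight out of the outer face (push along -x), z up.
- lever_tip (a point): The free end of the lever, 106 mm from the pivot in a straight line, at mid height, slightly flared outward.
- lever_face: The outer skin of the lever, the side to push: a curved steel strip 18 mm high, 111 mm along the curve, 8 mm thick in all together with lever_back. The lever is bent to the ring's radius, hollow side to the pail. Its origin is at the pivot pin; at joint 0 its axes are the pail's.
- lever_back: The inner side of the lever, towards the ring (not to be touched while the face is touched: that would be pinching). Origin at the pivot pin.
- open_pail: Bystander: a second black pail of the same size (196 mm across, 178 mm high), without lid or ring, partly filled with empty aluminium tealight cups. Origin at the centre of its underside.
- clip_bin: Bystander: small orange stacking bin of steel wick clips, 160 x 112 x 76 mm. Origin at the centre of its underside.
- cup1_mid (a point): Bystander: an empty aluminium tealight cup, 39 mm across, 16 mm high, standing on the bench; the point is its centre, half-way up.
- cup2_mid (a point): Bystander: the other empty tealight cup, the same size; its centre, half-way up.

How it is judged:
By the outcome, as a careful person would: the job done as asked, in the order asked, and still so for the second after the job is handed in, with the robot touching nothing.
It also fails if it takes over 34 s, if anything falls off the work surface, if the arm or the gripper's body presses on something with over 40 N, if the wrist force passes 120 N, or if a joint passes its speed limit or range.

## Working session

There is one attempt and no reset: what is moved stays moved. The work goes in short steps, Python scripts to look and compute and a tool call to move; the robot and the scene stay as the last step left them, time stands still between calls to the robot, and variables do not carry over. Pictures are saved under pics/ and viewed, and the job is handed in when it is done.

Besides the shell and the picture viewer there is one more tool, called after "Call:" as name(argument=value, ...) on one line, values as JSON. play_rows: Moves the arm, as the interface text tells. Its arguments: {"type":"object","properties":{"moves":{"type":"array"},"newtons":{"type":"number"}},"required":["moves"]}

```bash
ls; mkdir -p pics; python3 - <<'E'
from rig import r
import cv2,numpy as np,pickle
s=r.sense(); print(s)
for n in ["scene","top"]:
    f=r.grab_frame(n); cv2.imwrite(f"pics/{n}0.png",f["color"][:,:,::-1])
    pickle.dump(f,open(f"{n}0.pkl","wb"))
    print(n,f["K"],f["rvec"],f["tvec"])
    for k in ["pail","ring_lever","lever_pivot","lever_face","lever_back","lever_tip","lever_push","open_pail","clip_bin","cup1_mid","cup2_mid"]:
        try:
            o=r.silhouettes(f,k)
            print(k,[(round(d["conf"],2),d["location"],int(d["mask"].sum())) for d in o[:3]])
        except Exception as e: print(k,e)
print(r.sense()["clock"])
E
```

```text
pics
{'clock': 0.0, 'qpos': array([ 1.22560611e+00,  3.53634010e-01,  1.63416421e+00,  3.79687716e-05,
        1.15522087e+00, -2.38734374e-03]), 'qvel': array([-0.00036052,  0.00076746,  0.00028126, -0.00015466,  0.00031756,
        0.00194738]), 'joint_efforts': array([ 1.95405759e-03, -6.05253553e+01, -3.42065227e+01,  1.85974814e-04,
        9.22585255e-03, -6.12338476e-05]), 'eef_pos': array([209.89215517, 588.17097037, 230.55765485]), 'tcp_rot': array([-3.14016630e+00, -3.81204329e-05,  2.79877440e+00]), 'contact_force': array([ 0.14415468, -0.02227582, -0.29750872]), 'wrist_torque': array([-0.06082363,  0.01876448,  0.02083854]), 'opening': 0.9972433744249937}
scene [[398.2331401    0.         315.10549131]
 [  0.         398.2331401  202.22052717]
 [  0.           0.           1.        ]] [ 2.31617384 -0.32100675  0.15127966] [-528.67006813  175.74303463  878.30110256]
pail [(0.83, [339.8, 162.0], 6874)]
ring_lever [(0.78, [281.8, 126.8], 363)]
lever_pivot [(0.63, [341.0, 161.5], 6795)]
lever_face [(0.73, [278.6, 125.9], 141)]
lever_back [(0.44, [281.5, 128.7], 158), (0.15, 
[... 223 characters left out ...]
06.8], 241)]
top [[477.91030884   0.         312.05011785]
 [  0.         477.91030884 196.68092644]
 [  0.           0.           1.        ]] [ 2.18697582 -2.20286012  0.05328648] [ -38.43436729  535.95866809 1134.42232738]
pail []
ring_lever [(0.8, [182.5, 199.7], 301)]
lever_pivot [(0.9, [232.2, 138.3], 8085)]
lever_face [(0.59, [179.2, 222.9], 11)]
lever_back [(0.85, [183.4, 199.5], 255)]
lever_tip [(0.88, [187.0, 193.6], 374)]
lever_push [(0.65, [182.1, 196.8], 344)]
open_pail [(0.63, [392.9, 144.6], 7112)]
clip_bin [(0.95, [302.6, 231.7], 3398)]
cup1_mid [(0.67, [179.8, 237.2], 236), (0.67, [299.4, 233.3], 3355), (0.46, [392.7, 146.4], 7019)]
cup2_mid [(0.61, [373.9, 232.9], 190)]
1.2
```

View pics/scene0.png

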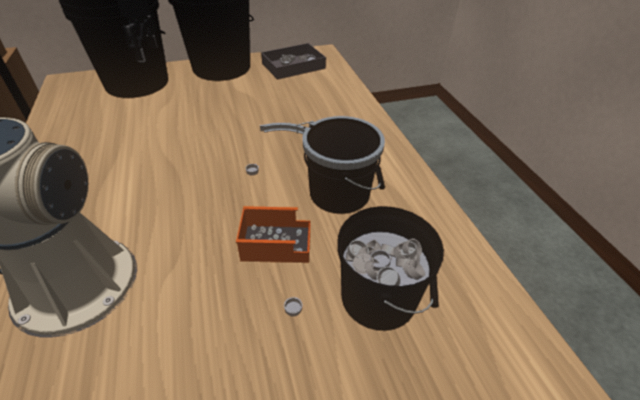

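View pics/top0.png

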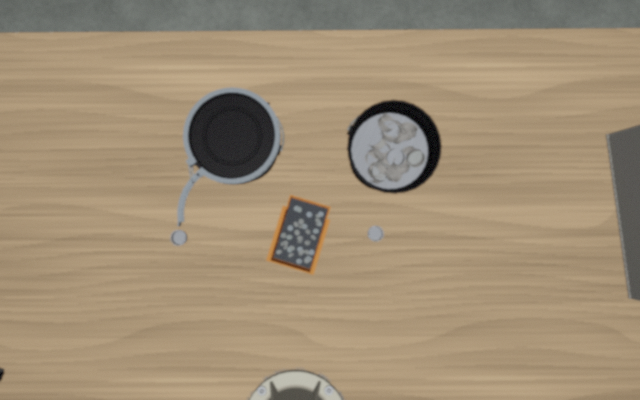

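```bash
python3 - <<'E'
import cv2,pickle
f=pickle.load(open("top0.pkl","rb"))["color"]
c=cv2.resize(f[70:260,150:350,::-1],None,fx=3.1,fy=3.1,interpolation=cv2.INTER_CUBIC);cv2.imwrite("pics/top0c.png",c)
f=pickle.load(open("scene0.pkl","rb"))["color"]
c=cv2.resize(f[80:260,240:420,::-1],None,fx=3.3,fy=3.3,interpolation=cv2.INTER_CUBIC);cv2.imwrite("pics/scene0c.png",c)
E
```

```text
(no output)
```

View pics/top0c.png

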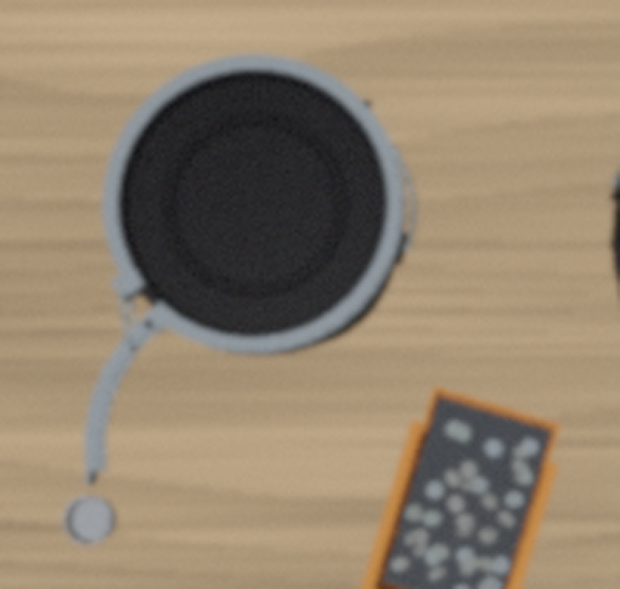

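View pics/scene0c.png

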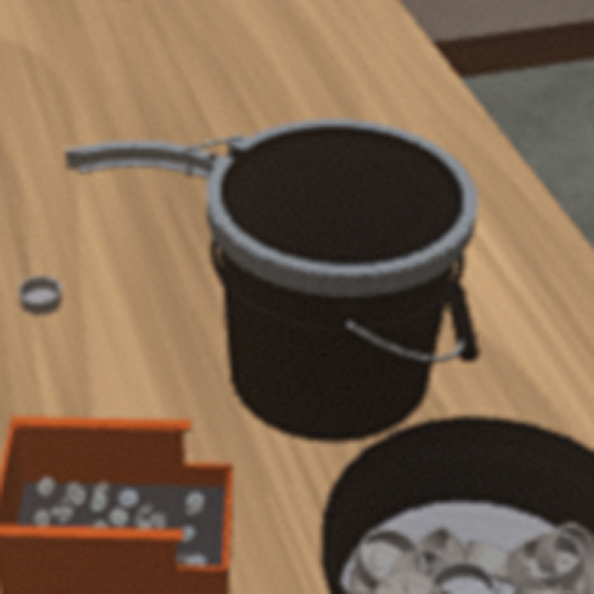

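The scene view shows the lidded pail at about (340,160), with its lever sticking out to (262,128). In the top view the ring centre is about (232,137), the pivot about (198,174) and the lever tip about (180,224). A cup lies just below the tip at (179,237). The hollow side faces right, so I push from the left, turning anticlockwise. Next I'll localise these in world coordinates.

```bash
cat > h.py <<'E'
import numpy as np,cv2,pickle
def ray(f,uv,z):
    R=cv2.Rodrigues(f["rvec"])[0];C=-R.T@f["tvec"]
    p=cv2.undistortPoints(np.array(uv,float).reshape(-1,1,2),f["K"],None).reshape(-1,2)
    d=np.c_[p,np.ones(len(p))]@R
    return C+d*((z-C[2])/d[:,2])[:,None]
def proj(f,P):
    return cv2.projectPoints(np.array(P,float).reshape(-1,1,3),f["rvec"],f["tvec"],f["K"],None)[0].reshape(-1,2)
E
python3 - <<'E'
from h import *
from scipy.optimize import least_squares
f=pickle.load(open("top0.pkl","rb"));g=pickle.load(open("scene0.pkl","rb"))
# ring edge from top image: bright gray-blue pixels near the ring
c=f["color"].astype(int)
m=((c[:,:,2]-c[:,:,0])>5)&(c[:,:,2]>90)
ys,xs=np.nonzero(m[80:195,175:290]);P=ray(f,np.c_[xs+175,ys+80],183)[:,:2]
print(len(P))
# annulus fit: outer edge; robust centre: per-angle median radius
ctr=P.mean(0)
def fun(q): 
    rr=np.hypot(*(P-q[:2]).T); return rr-q[2]
s=least_squares(fun,[*ctr,95],loss="soft_l1",f_scale=3);print("annulus fit",s.x)
for nm,uv,z in [("pivot",[198,174],182),("tip",[179.7,224],182),("cup1",[179.8,237.2],8),("cup2",[374,233],8),
  ("bin corners",[[291,197],[328,207],[311,271],[271,260]],76),("open",[394,146],178)]:
    print(nm,ray(f,uv,z)[:,:2].round(0).tolist())
im=f["color"].copy()
o=s.x
th=np.linspace(0,2*np.pi,200)
big=cv2.resize(im[70:260,150:350,::-1],None,fx=3.1,fy=3.1,interpolation=cv2.INTER_CUBIC)
for R in (100,):
    q=proj(f,np.c_[o[0]+R*np.cos(th),o[1]+R*np.sin(th),th*0+183]); q=((q-[150,70]+.5)*3.1).astype(int)
    cv2.polylines(big,[q.reshape(-1,1,2)],True,(0,0,255),1)
cv2.imwrite("pics/fit.png",big)
# scene: overlay too
im=g["color"][80:260,240:420,::-1]
big=cv2.resize(im,None,fx=3.3,fy=3.3,interpolation=cv2.INTER_CUBIC)
q=proj(g,np.c_[o[0]+100*np.cos(th),o[1]+100*np.sin(th),th*0+183]); q=((q-[240,80]+.5)*3.3).astype(int)
cv2.polylines(big,[q.reshape(-1,1,2)],True,(0,0,255),1)
cv2.imwrite("pics/fits.png",big)
E
```

```text
1490
annulus fit [654.26626679 123.70298275  94.30107235]
pivot [[576.0, 191.0]]
tip [[473.0, 228.0]]
cup1 [[441.0, 276.0]]
cup2 [[447.0, -191.0]]
bin corners [[532.0, 5.0], [509.0, -78.0], [365.0, -39.0], [390.0, 51.0]]
open [[631.0, -213.0]]
```

View pics/fit.png

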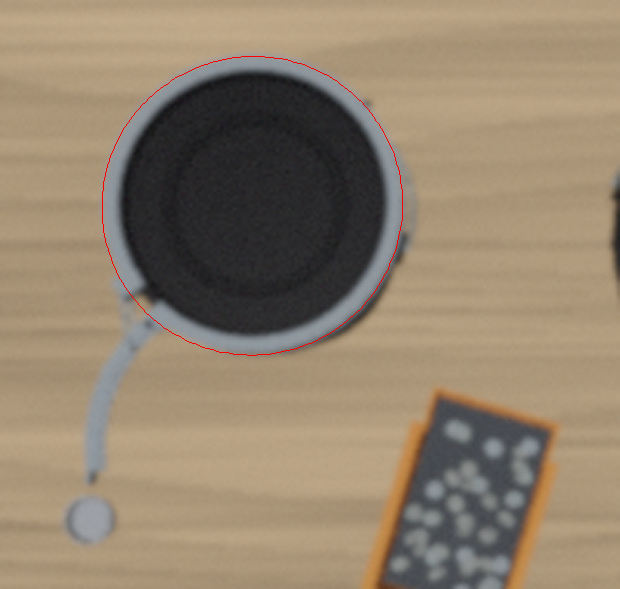

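View pics/fits.png

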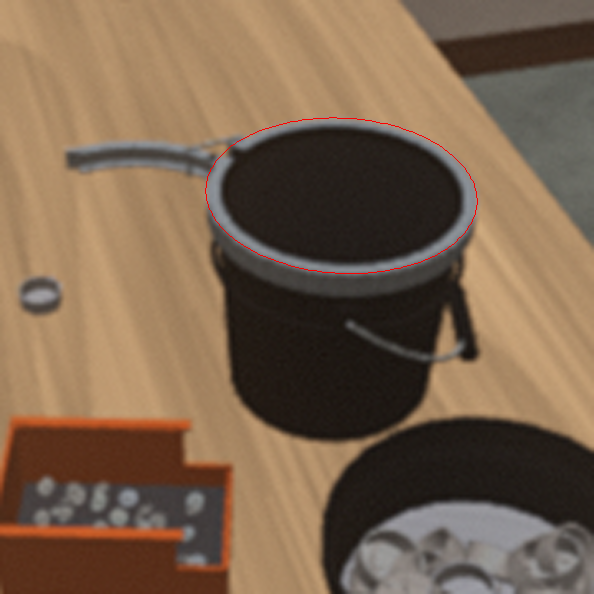

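```bash
cat >> h.py <<'E'
C=np.array([654.3,123.7])
def rot(a): return np.array([[np.cos(a),-np.sin(a)],[np.sin(a),np.cos(a)]])
def lever(phi,th,C=C,n=40,R=106.):
    """midline of lever, world xy"""
    a=np.linspace(0,111/106,n)+phi
    piv=C+106*np.array([np.cos(phi),np.sin(phi)])
    P=C+R*np.c_[np.cos(a),np.sin(a)]
    return piv+(P-piv)@rot(-th).T
def push(phi,th,C=C,off=0):
    """push spot + off outwards, normal angle"""
    a=phi+2*np.arcsin(39/106); piv=C+106*np.array([np.cos(phi),np.sin(phi)])
    P=C+(110+off)*np.array([np.cos(a),np.sin(a)])
    return piv+rot(-th)@(P-piv), a-th
E
python3 - <<'E'
from h import *
from scipy.optimize import minimize
f=pickle.load(open("top0.pkl","rb"));g=pickle.load(open("scene0.pkl","rb"))
c=f["color"].astype(int)
m=((c[:,:,2]-c[:,:,0])>0)&(c[:,:,2]>70)
w=np.zeros_like(m);w[172:227,172:205]=1
m&=w
ys,xs=np.nonzero(m);P=ray(f,np.c_[xs,ys],182)[:,:2]
k=np.hypot(*(P-C).T)>107; P=P[k];print(len(P))
def cost(q):
    L=lever(q[0],q[1]);d=np.linalg.norm(P[:,None]-L[None],axis=2)
    return np.mean(np.minimum(d.min(1),12)**2)+np.mean(np.minimum(d.min(0)[3:],12)**2)
best=min((minimize(cost,[p,t],method="Nelder-Mead") for p in (2.3,2.4,2.5) for t in (1.5,1.7,1.9)),key=lambda s:s.fun)
print(best.x,np.degrees(best.x),best.fun); phi,th=best.x
L=lever(phi,th);print("pivot",L[0],"tip",L[-1],"push",push(phi,th),"home push",push(phi,0))
for h,nm,o,s,sz in ((f,"top",(150,70),3.1,(200,190)),(g,"scene",(240,80),3.3,(180,180))):
    big=cv2.resize(h["color"][o[1]:o[1]+sz[1],o[0]:o[0]+sz[0],::-1],None,fx=s,fy=s,interpolation=cv2.INTER_CUBIC)
    for tt,col in ((th,(0,0,255)),(0,(0,255,0))):
      for R in (102,110):
        q=proj(h,np.c_[lever(phi,tt,R=R),np.full(40,182)]);q=((q-o+.5)*s).astype(int)
        cv2.polylines(big,[q.reshape(-1,1,2)],False,col,1)
    cv2.imwrite(f"pics/lev_{nm}.png",big)
E
```

```text
253
[2.43603048 1.71516816] [139.57426532  98.27189666] 11.247121259852603
pivot [573.60780481 192.43695975] tip [473.20499389 226.41836216] push (array([504.56231343, 231.96296417]), np.float64(1.4744143137958534)) home push (array([544.42664194, 118.4231459 ]), np.float64(3.189582472627098))
```

View pics/lev_top.png

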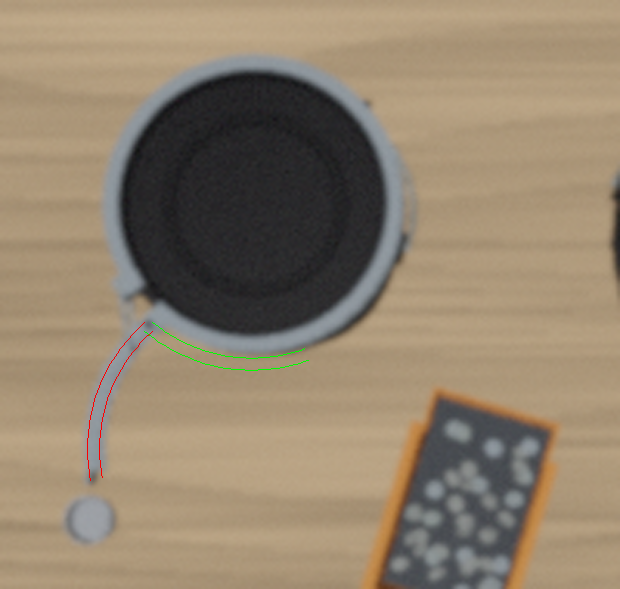

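View pics/lev_scene.png

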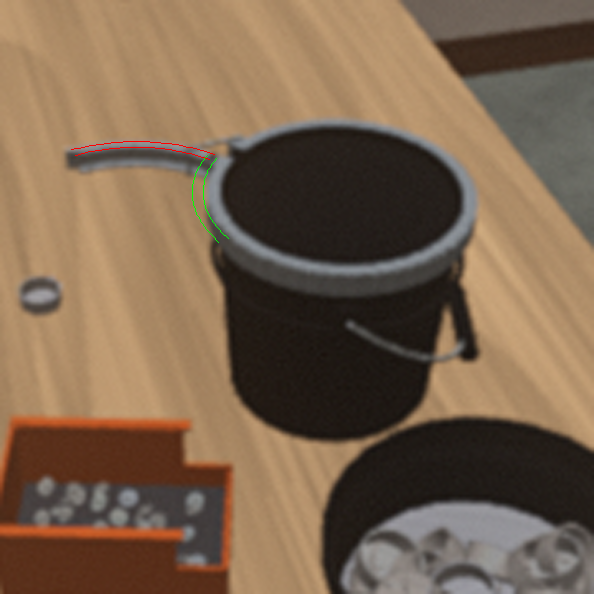

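```bash
cat >> h.py <<'E'
from scipy.spatial.transform import Rotation as Ro
PHI,TH=2.436,1.715
def delta(s,xyz,yaw):
    """shift/turn in tool axes from state s to world tcp xyz, tool straight down with yaw(rad)"""
    R0=Ro.from_euler("xyz",s["tcp_rot"]); R1=Ro.from_euler("xyz",[np.pi,0,yaw])
    return np.round(np.degrees((R0.inv()*R1).as_rotvec()),1).tolist(), np.round(R0.inv().apply(np.array(xyz)-s["eef_pos"]),1).tolist()
E
python3 - <<'E'
from h import *
from rig import r
s=r.sense();P,a=push(PHI,TH,off=11+25);print(P,a)
print(delta(s,[*P,230],a)); print(s["contact_force"])
E
```

```text
[508.0184169  267.78931245] 1.4745519918093455
([0.0, -0.0, 75.9], [-388.4, -202.1, 1.3])
[0.71232986 0.24619057 0.05283756]
```

Call:
play_rows(moves=[[[0,0,8],[-40,-20,0],0],[[0,0,16],[-80,-41,0],0],[[0,0,24],[-120,-62,0],0],[[0,0,32],[-160,-83,0],0],[[0,0,40],[-200,-104,0],0],[[0,0,48],[-240,-125,0],0],[[0,0,56],[-280,-146,0],0],[[0,0,64],[-320,-167,0],0],[[0,0,72],[-360,-187,0],0],[[0,0,76],[-388,-202,0],0],[[0,0,76],[-388,-202,0],0],[[0,0,76],[-388,-202,0],0],[[0,0,76],[-388,-202,0],0],[[0,0,76],[-388,-202,0],0]])

```text
clock: 2.6
eef_pos: [506.9, 268.9, 231.3]
tcp_rot: [-3.141, -0.0, 1.474]
contact_force: [-0.5, 0.1, 0.6]
opening: 0.002
```

```bash
python3 - <<'E'
from h import *
from rig import r
s=r.sense();P,a=push(PHI,TH,off=11+25)
print(s["clock"],s["eef_pos"],s["tcp_rot"],s["opening"],s["contact_force"])
print(delta(s,[*P,166],a))
for n in ("wrist","scene"):
    f=r.grab_frame(n); cv2.imwrite(f"pics/{n}1.png",f["color"][:,:,::-1])
E
```

```text
2.6 [506.8669236  268.85850222 231.31043652] [-3.14140148e+00 -1.10040390e-04  1.47425184e+00] 0.0018419166591983793 [-0.47011651  0.09757357  0.5836471 ]
([-0.0, -0.0, -0.0], [-1.0, 1.3, 65.3])
```

View pics/wrist1.png

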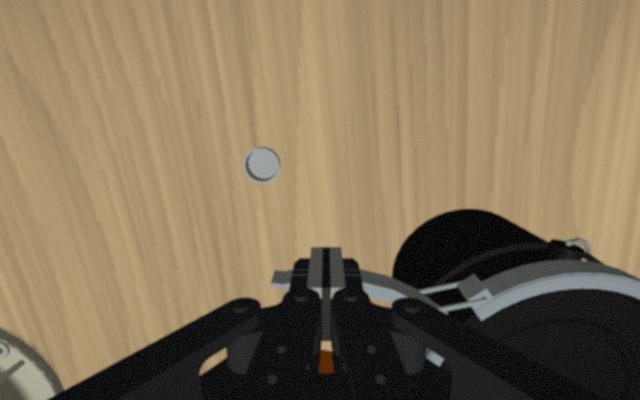

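View pics/scene1.png

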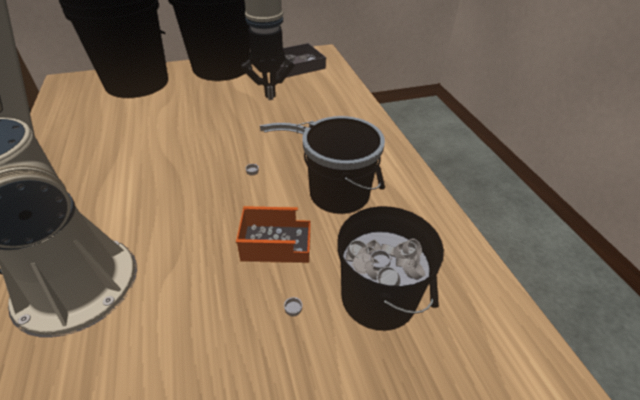

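The wrist view shows the shut fingertips at (326,270), with the lever behind them running from (275,280) to (440,310). The cup at (262,165) is clear. The scene view puts the tips at (270,97), on the outer side of the lever. Descending now.

Call:
play_rows(moves=[[[0,0,0],[0,1,20],0],[[0,0,0],[0,1,40],0],[[0,0,0],[0,1,60],0],[[0,0,0],[0,1,65],0],[[0,0,0],[0,1,65],0]])

```text
clock: 3.2
eef_pos: [507.3, 268.9, 165.8]
tcp_rot: [-3.14, 0.001, 1.475]
contact_force: [0.1, 0.0, -0.3]
opening: 0.001
```

```bash
python3 - <<'E'
from h import *
from rig import r
s=r.sense();P,a=push(PHI,TH,off=11)
print(s["eef_pos"],s["contact_force"],delta(s,[*P,166],a))
for n in ("top","scene"):
    f=r.grab_frame(n)
    p=proj(f,[s["eef_pos"]])[0];print(n,p)
    o=(p-[60,50]).astype(int).clip(0)
    cv2.imwrite(f"pics/{n}2.png",cv2.resize(f["color"][o[1]:o[1]+110,o[0]:o[0]+150,::-1],None,fx=4,fy=4,interpolation=cv2.INTER_CUBIC))
    print(o)
E
```

```text
[507.34291344 268.86714016 165.84473932] [ 0.10854931  0.04955347 -0.34507985] ([-0.1, 0.0, 0.0], [-26.0, 0.8, -0.1])
top [162.51258123 207.66670178]
[102 157]
scene [272.20286967 120.51613783]
[212  70]
```

View pics/top2.png

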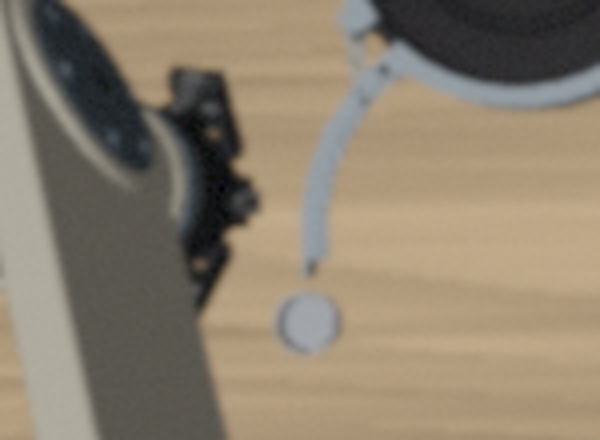

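View pics/scene2.png

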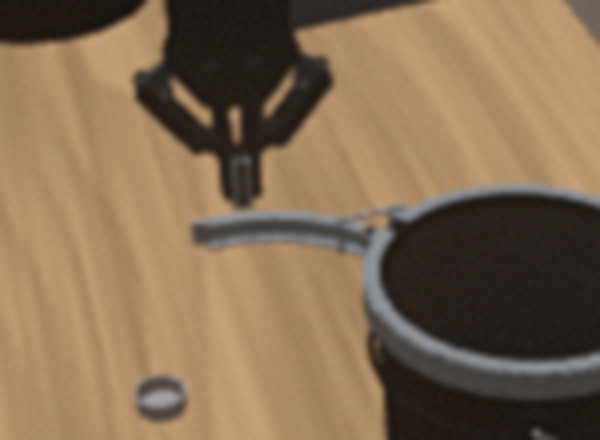

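```bash
python3 - <<'E'
from h import *
from rig import r
import json
s=r.sense();rows=[]
for th,off in [(TH,27),(TH,18)]+[(TH-np.radians(4)*i,11) for i in range(0,18)]:
    P,a=push(PHI,th,off=off); t,d=delta(s,[*P,166],a)
    rows.append([[0,0,round(t[2])],[round(d[0]),round(d[1]),0],0])
print(json.dumps(rows))
E
```

```text
[[[0, 0, 0], [-10, 0, 0], 0], [[0, 0, 0], [-19, 0, 0], 0], [[0, 0, 0], [-26, 0, 0], 0], [[0, 0, -4], [-32, -3, 0], 0], [[0, 0, -8], [-37, -6, 0], 0], [[0, 0, -12], [-42, -8, 0], 0], [[0, 0, -16], [-48, -9, 0], 0], [[0, 0, -20], [-54, -11, 0], 0], [[0, 0, -24], [-60, -12, 0], 0], [[0, 0, -28], [-66, -12, 0], 0], [[0, 0, -32], [-72, -12, 0], 0], [[0, 0, -36], [-77, -12, 0], 0], [[0, 0, -40], [-83, -11, 0], 0], [[0, 0, -44], [-89, -10, 0], 0], [[0, 0, -48], [-95, -9, 0], 0], [[0, 0, -52], [-100, -7, 0], 0], [[0, 0, -56], [-106, -4, 0], 0], [[0, 0, -60], [-111, -2, 0], 0], [[0, 0, -64], [-116, 1, 0], 0], [[0, 0, -68], [-121, 5, 0], 0]]
```

Call:
play_rows(moves=[[[0,0,0],[-10,0,0],0],[[0,0,0],[-19,0,0],0],[[0,0,0],[-26,0,0],0],[[0,0,-4],[-32,-3,0],0],[[0,0,-8],[-37,-6,0],0],[[0,0,-12],[-42,-8,0],0],[[0,0,-16],[-48,-9,0],0]])

```text
clock: 4.0
eef_pos: [494.6, 222.1, 167.7]
tcp_rot: [3.14, -0.002, 1.756]
contact_force: [-2.5, 3.7, 3.2]
opening: 0.002
```

```bash
python3 - <<'E'
from h import *
from rig import r
import json
s=r.sense();rows=[]
print(s["contact_force"],s["wrist_torque"])
f=r.grab_frame("scene")
cv2.imwrite(f"pics/scene3.png",cv2.resize(f["color"][70:220,210:410,::-1],None,fx=4,fy=4,interpolation=cv2.INTER_CUBIC))
for i in range(5,22):
    th=TH-np.radians(4)*i
    P,a=push(PHI,th,off=11); t,d=delta(s,[*P,166],a)
    rows.append([[0,0,round(t[2])],[round(d[0]),round(d[1]),0],0]);print(round(th,2),json.dumps(rows[-1]))
E
```

```text
[-2.50845885  3.74557377  3.24435142] [ 0.6129879   0.52001176 -0.09855044]
1.37 [[0, 0, -4], [-5, -3, 0], 0]
1.3 [[0, 0, -8], [-10, -6, 0], 0]
1.23 [[0, 0, -12], [-16, -8, 0], 0]
1.16 [[0, 0, -16], [-22, -10, 0], 0]
1.09 [[0, 0, -20], [-27, -11, 0], 0]
1.02 [[0, 0, -24], [-33, -12, 0], 0]
0.95 [[0, 0, -28], [-39, -12, 0], 0]
0.88 [[0, 0, -32], [-45, -12, 0], 0]
0.81 [[0, 0, -36], [-51, -12, 0], 0]
0.74 [[0, 0, -40], [-57, -11, 0], 0]
0.67 [[0, 0, -44], [-62, -10, 0], 0]
0.6 [[0, 0, -48], [-68, -9, 0], 0]
0.53 [[0, 0, -52], [-74, -7, 0], 0]
0.46 [[0, 0, -56], [-79, -5, 0], 0]
0.39 [[0, 0, -60], [-85, -2, 0], 0]
0.32 [[0, 0, -64], [-90, 1, 0], 0]
0.25 [[0, 0, -68], [-94, 4, 0], 0]
```

View pics/scene3.png

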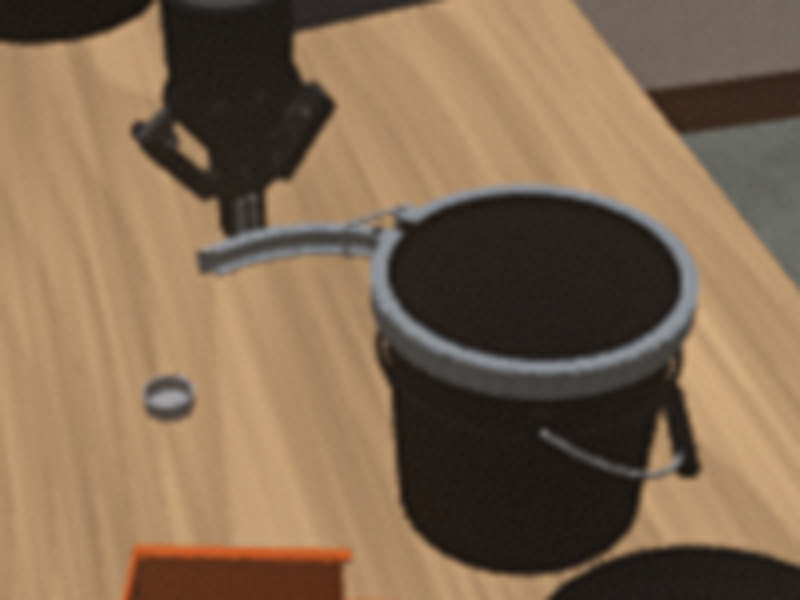

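The fingertip is against the outer face and the lever has turned a little, with a force of about 5 N. Continuing along the arc.

Call:
play_rows(moves=[[[0,0,-4],[-5,-3,0],0],[[0,0,-8],[-10,-6,0],0],[[0,0,-12],[-16,-8,0],0],[[0,0,-16],[-22,-10,0],0],[[0,0,-20],[-27,-11,0],0],[[0,0,-24],[-33,-12,0],0],[[0,0,-28],[-39,-12,0],0],[[0,0,-32],[-45,-12,0],0]])

```text
clock: 4.85
eef_pos: [490.3, 174.4, 167.7]
tcp_rot: [3.141, -0.001, 2.319]
contact_force: [-3.4, 2.3, 2.3]
opening: -0.0
```

```bash
python3 - <<'E'
from h import *
from rig import r
import json
s=r.sense();rows=[]
print(s["contact_force"],s["wrist_torque"])
f=r.grab_frame("scene")
print(r.sense()["contact_force"],r.sense()["eef_pos"])
cv2.imwrite(f"pics/scene4.png",cv2.resize(f["color"][70:220,210:410,::-1],None,fx=4,fy=4,interpolation=cv2.INTER_CUBIC))
for i in range(13,25):
    th=TH-np.radians(4)*i
    P,a=push(PHI,th,off=11); t,d=delta(s,[*P,166],a)
    rows.append([[0,0,round(t[2])],[round(d[0]),round(d[1]),0],0]);print(round(th,2),json.dumps(rows[-1]))
E
```

```text
[-3.36117044  2.2804275   2.28758598] [0.25108371 0.51260504 0.00114529]
[-2.02476744  0.31924942  1.49273149] [490.48945351 173.74918662 167.74526453]
0.81 [[0, 0, -4], [-4, -2, 0], 0]
0.74 [[0, 0, -8], [-10, -4, 0], 0]
0.67 [[0, 0, -12], [-15, -6, 0], 0]
0.6 [[0, 0, -16], [-21, -8, 0], 0]
0.53 [[0, 0, -20], [-27, -10, 0], 0]
0.46 [[0, 0, -24], [-32, -11, 0], 0]
0.39 [[0, 0, -28], [-38, -11, 0], 0]
0.32 [[0, 0, -32], [-44, -11, 0], 0]
0.25 [[0, 0, -36], [-50, -11, 0], 0]
0.18 [[0, 0, -40], [-56, -10, 0], 0]
0.11 [[0, 0, -44], [-62, -9, 0], 0]
0.04 [[0, 0, -48], [-68, -8, 0], 0]
```

View pics/scene4.png

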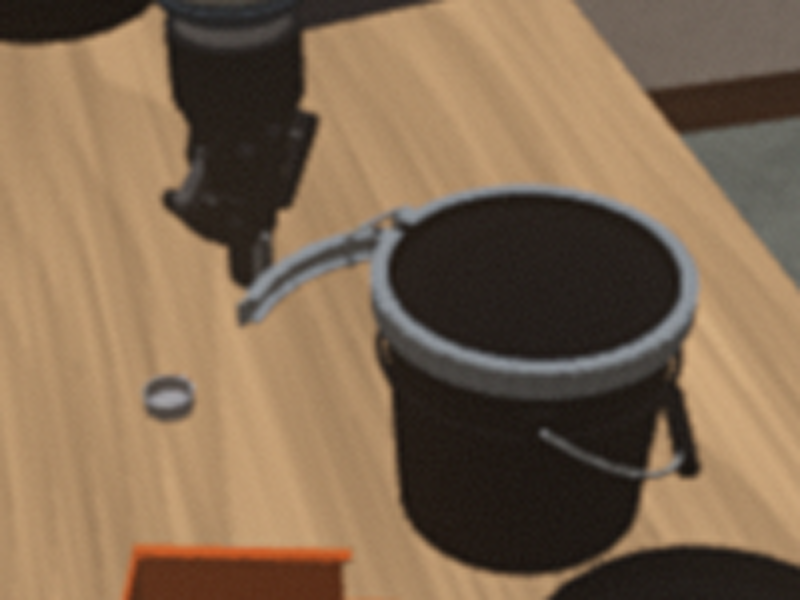

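The lever has swung round with the fingertip at (255,285) in the crop, and the pail hasn't moved. Continuing to about 0.18 rad.

Call:
play_rows(moves=[[[0,0,-4],[-4,-2,0],0],[[0,0,-8],[-10,-4,0],0],[[0,0,-12],[-15,-6,0],0],[[0,0,-16],[-21,-8,0],0],[[0,0,-20],[-27,-10,0],0],[[0,0,-24],[-32,-11,0],0],[[0,0,-28],[-38,-11,0],0],[[0,0,-32],[-44,-11,0],0],[[0,0,-36],[-50,-11,0],0],[[0,0,-40],[-54,-10,0],0]])

```text
clock: 5.9
eef_pos: [519.0, 126.4, 167.5]
tcp_rot: [-3.141, -0.003, 3.021]
contact_force: [-5.9, -2.9, 2.4]
opening: -0.001
```

```bash
python3 - <<'E'
from h import *
from rig import r
import json
s=r.sense();rows=[]
print(s["contact_force"],s["wrist_torque"])
f=r.grab_frame("scene")
cv2.imwrite(f"pics/scene5.png",cv2.resize(f["color"][70:220,210:410,::-1],None,fx=4,fy=4,interpolation=cv2.INTER_CUBIC))
f=r.grab_frame("top")
cv2.imwrite(f"pics/top5.png",cv2.resize(f["color"][70:260,150:350,::-1],None,fx=3.1,fy=3.1,interpolation=cv2.INTER_CUBIC))
s=r.sense();print(s["contact_force"],s["eef_pos"],s["clock"])
for th in (.2,.15,.1,.05,0,-.05):
    P,a=push(PHI,th,off=11); t,d=delta(s,[*P,166],a)
    print(round(th,2),t,d)
E
```

```text
[-5.94953972 -2.86184702  2.37233839] [-0.4632936   0.83647591 -0.03325631]
[-2.72805228 -0.98291932  0.2433185 ] [519.48426211 126.46646771 167.502903  ] 6.0
0.2 [-0.0, -0.1, 1.8] [0.2, 0.9, 1.5]
0.15 [-0.0, -0.1, -1.1] [-3.5, -1.3, 1.5]
0.1 [-0.0, -0.1, -4.0] [-7.2, -3.3, 1.5]
0.05 [-0.0, -0.1, -6.8] [-11.0, -5.2, 1.5]
0 [-0.0, -0.1, -9.7] [-14.9, -6.8, 1.5]
-0.05 [-0.0, -0.1, -12.6] [-18.9, -8.3, 1.5]
```

View pics/scene5.png

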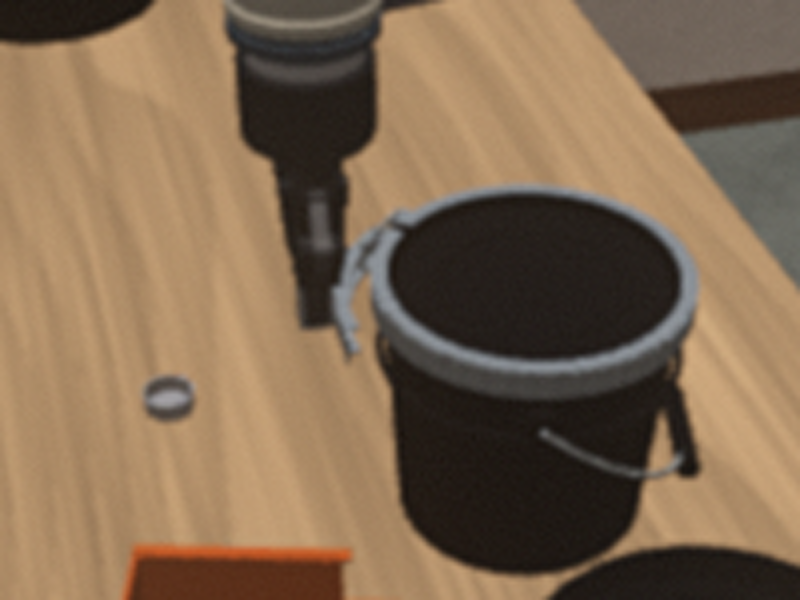

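View pics/top5.png

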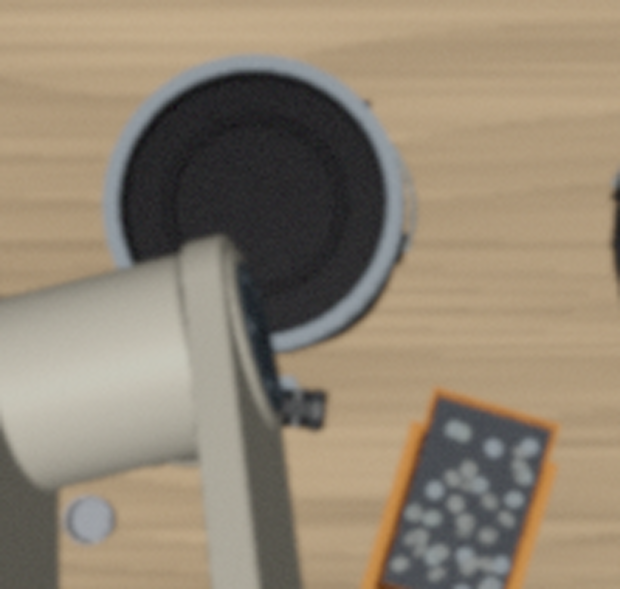

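Call:
play_rows(moves=[[[0,0,-1],[-3,-1,0],0],[[0,0,-3],[-6,-2,0],0],[[0,0,-5],[-8,-3,0],0],[[0,0,-6],[-10,-4,0],0],[[0,0,-7],[-11,-5,0],0]])

```text
clock: 6.5
eef_pos: [529.7, 119.9, 167.4]
tcp_rot: [-3.141, -0.002, -3.141]
contact_force: [-2.9, -0.7, 0.7]
opening: 0.004
```

```bash
python3 - <<'E'
from h import *
from rig import r
s=r.sense()
print(s["contact_force"],s["eef_pos"],s["clock"])
for th in (.1,.05,0,-.05):
    P,a=push(PHI,th,off=11); print(th,delta(s,[*P,166],a))
E
```

```text
[-2.88152444 -0.70128674  0.74286661] [529.66560444 119.90802076 167.37592367] 6.5
0.1 ([-0.0, -0.1, 3.0], [3.5, 2.4, 1.4])
0.05 ([-0.0, -0.1, 0.1], [-0.1, 0.1, 1.4])
0 ([-0.0, -0.1, -2.7], [-3.8, -2.0, 1.4])
-0.05 ([-0.0, -0.1, -5.6], [-7.6, -3.9, 1.4])
```

Call:
play_rows(moves=[[[0,0,-1],[-1,-0.5,0],0],[[0,0,-1.5],[-2,-1,0],0],[[0,0,-2],[-2.5,-1.5,0],0],[[0,0,-2],[-2.5,-1.5,0],0]])

```text
clock: 6.9
eef_pos: [532.3, 118.4, 167.4]
tcp_rot: [-3.142, -0.002, -3.106]
contact_force: [-2.6, -2.0, 0.1]
opening: 0.003
```

Call:
play_rows(moves=[[[0,0,-0.5],[-0.5,-0.2,0],0],[[0,0,-0.8],[-1,-0.4,0],0],[[0,0,-0.8],[-1,-0.4,0],0]])

```text
clock: 7.2
eef_pos: [532.7, 118.0, 167.3]
tcp_rot: [-3.142, -0.003, -3.092]
contact_force: [-5.1, -1.3, 2.6]
opening: 0.006
```

Call:
play_rows(moves=[[[0,0,0],[-0.5,0,0],0],[[0,0,0],[-1,0,0],0],[[0,0,0],[-1,0,0],0]])

```text
clock: 7.5
eef_pos: [532.8, 118.0, 167.3]
tcp_rot: [-3.141, -0.005, -3.092]
contact_force: [-7.0, -2.1, 4.8]
opening: -0.001
```

```bash
python3 - <<'E'
from h import *
from rig import r
s=r.sense()
print(s["contact_force"],s["eef_pos"],s["clock"])
f=r.grab_frame("scene")
cv2.imwrite(f"pics/scene6.png",cv2.resize(f["color"][100:180,270:370,::-1],None,fx=7,fy=7,interpolation=cv2.INTER_CUBIC))
s=r.sense()
print(s["contact_force"],s["eef_pos"],s["clock"])
E
```

```text
[-7.02294115 -2.12432921  4.8012704 ] [532.83219851 118.01365581 167.27330735] 7.5
[-7.85516902 -2.02631836  4.25697568] [532.8120779  118.01927782 167.27655137] 7.55
```

View pics/scene6.png

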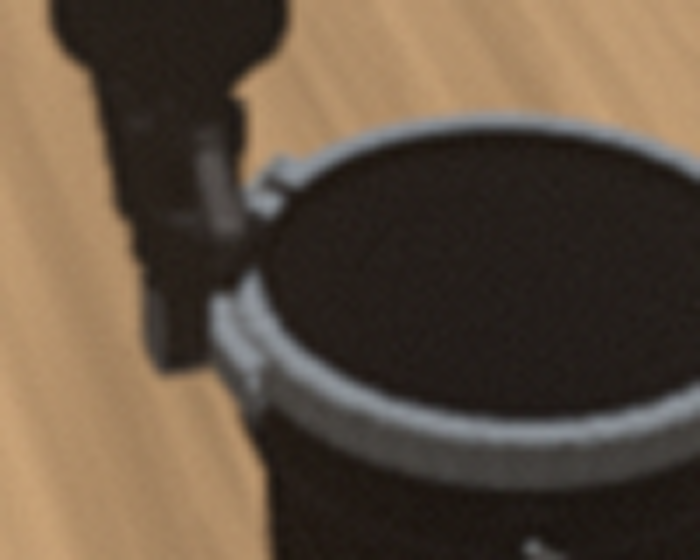

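Call:
play_rows(moves=[[[0,0,0],[-1,0,0],0],[[0,0,0],[-2,0,0],0],[[0,0,0],[-2,0,0],0]])

```text
clock: 7.85
eef_pos: [532.9, 118.0, 167.2]
tcp_rot: [-3.141, -0.009, -3.091]
contact_force: [-12.7, -1.9, 8.4]
opening: -0.001
```

There's a firm stop at TCP x ≈ 532.9: the force rose to 12.7 N with no further travel. Backing straight off, then up.

Call:
play_rows(moves=[[[0,0,0],[3,0,0],0],[[0,0,0],[10,0,0],0],[[0,0,0],[25,0,0],0],[[0,0,0],[45,0,0],0],[[0,0,0],[60,0,-10],0],[[0,0,0],[70,0,-45],0],[[0,0,0],[80,0,-90],0],[[0,0,0],[100,-40,-110],0],[[0,0,0],[120,-80,-110],0],[[0,0,0],[140,-120,-110],0],[[0,0,0],[150,-160,-110],0],[[0,0,0],[150,-160,-110],0],[[0,0,0],[150,-160,-110],0]])

```text
clock: 9.15
eef_pos: [392.4, -49.8, 279.0]
tcp_rot: [-3.141, -0.007, -3.094]
contact_force: [0.3, 0.1, 0.4]
opening: -0.002
```

```bash
python3 - <<'E'
from h import *
from rig import r
s=r.sense();print(s["clock"],s["eef_pos"],s["contact_force"])
F={}
for n,o,sz,k in (("top",(150,70),(200,190),3.1),("scene",(240,80),(180,180),3.3)):
    f=r.grab_frame(n); F[n]=f; pickle.dump(f,open(f"{n}7.pkl","wb"))
    b=cv2.resize(f["color"][o[1]:o[1]+sz[1],o[0]:o[0]+sz[0],::-1],None,fx=k,fy=k,interpolation=cv2.INTER_CUBIC)
    cv2.imwrite(f"pics/{n}7.png",b)
    g=pickle.load(open(f"{n}0.pkl","rb"))
    for nm in ("clip_bin","open_pail","pail","cup1_mid","cup2_mid"):
        d=r.silhouettes(f,nm);print(n,nm,[(round(x["conf"],2),x["location"]) for x in d[:2]])
E
```

```text
9.15 [392.39612587 -49.79593262 278.98090015] [0.25090133 0.08672111 0.41265647]
top clip_bin [(0.78, [304.0, 226.4]), (0.2, [218.6, 186.0])]
top open_pail [(0.66, [393.5, 146.6])]
top pail [(0.74, [233.5, 137.5])]
top cup1_mid [(0.46, [179.6, 236.5])]
top cup2_mid [(0.49, [376.1, 231.7])]
scene clip_bin [(0.94, [271.8, 234.8])]
scene open_pail [(0.59, [382.7, 268.1])]
scene pail [(0.94, [343.9, 165.3])]
scene cup1_mid [(0.49, [254.0, 169.5])]
scene cup2_mid [(0.83, [291.9, 307.7]), (0.25, [271.6, 237.0])]
```

View pics/top7.png

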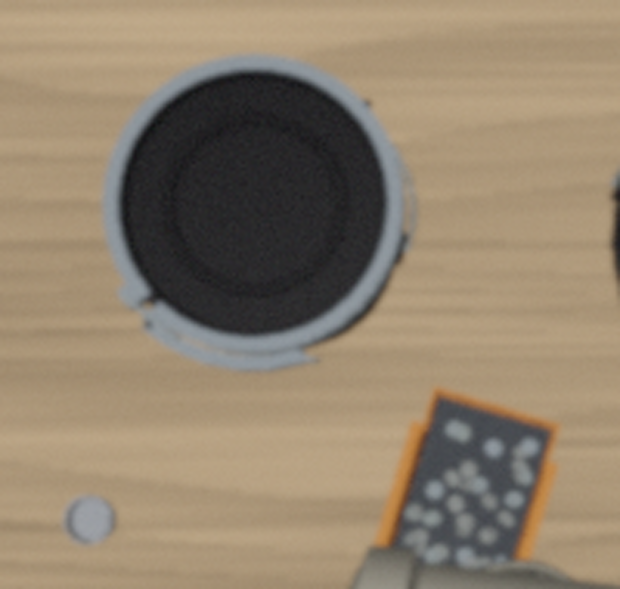

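View pics/scene7.png

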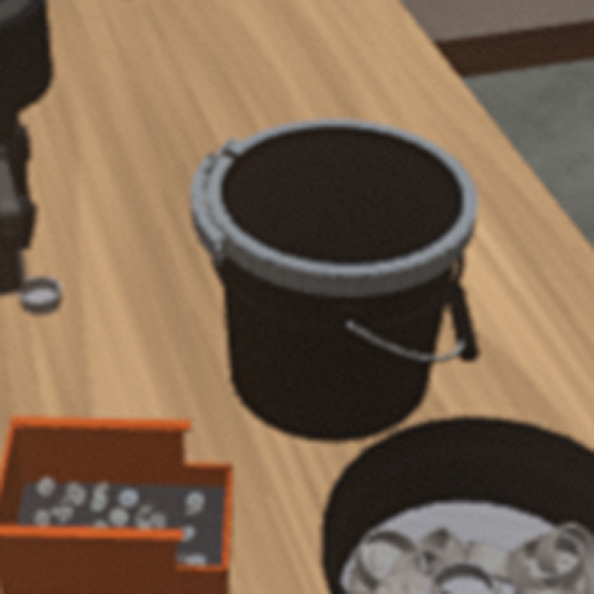

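```bash
python3 - <<'E'
from h import *
f=pickle.load(open("top7.pkl","rb"));g=pickle.load(open("top0.pkl","rb"))
c=f["color"].astype(int);m=((c[:,:,2]-c[:,:,0])>0)&(c[:,:,2]>70)
w=np.zeros_like(m);w[172:195,190:258]=1
ys,xs=np.nonzero(m&w);P=ray(f,np.c_[xs,ys],182)[:,:2]
d=P-C;rr=np.hypot(*d.T);az=(np.degrees(np.arctan2(d[:,1],d[:,0]))-np.degrees(PHI))%360
for a in range(5,70,5):
    k=(abs(az-a)<3)&(rr<125); print(a,rr[k].max().round(1) if k.any() else None)
big=cv2.resize(f["color"][150:210,180:270,::-1],None,fx=7,fy=7,interpolation=cv2.INTER_CUBIC)
for th,col in ((0,(0,255,0)),(.06,(0,0,255))):
    q=proj(f,np.c_[lever(PHI,th,R=110),np.full(40,182)]);q=((q-[180,150]+.5)*7).astype(int)
    cv2.polylines(big,[q.reshape(-1,1,2)],False,col,1)
cv2.imwrite("pics/fin.png",big)
# pail shift between frames
A=g["color"][80:165,180:290].mean(2).astype(np.float32);B=f["color"][80:165,180:290].mean(2).astype(np.float32)
print(cv2.phaseCorrelate(A,B,cv2.createHanningWindow(A.shape[::-1],cv2.CV_32F)))
E
```

```text
5 107.4
10 107.8
15 107.4
20 107.6
25 108.2
30 107.8
35 108.7
40 108.2
45 108.9
50 109.2
55 109.3
60 109.3
65 99.9
((0.04592192963205122, -0.05031373388632687), 1.1646184970714428)
```

View pics/fin.png

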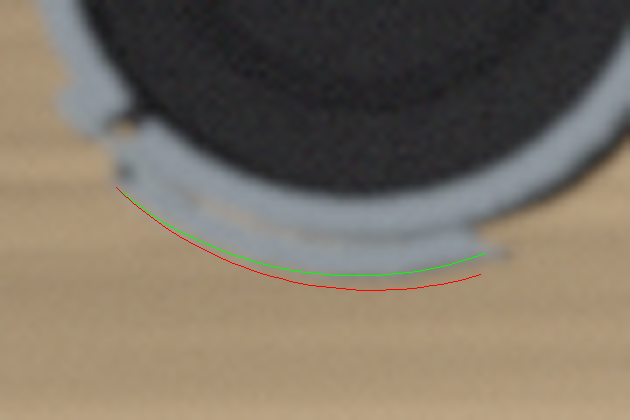

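The lever lies on the predicted home line and the pail has moved less than 0.2 mm. Handing in.

```bash
python3 -c "
from rig import r
s=r.sense();print(s['clock'],s['contact_force']);print(r.sign_off())"
```

```text
9.75 [ 0.1480587  -0.61349729  0.11428665]
the job is handed in; nothing more can be done
None
```

The lever is closed fully home against the ring, and the job was handed in at 9.75 s. I shut the gripper and pushed on the lever's outer face with the fingertips. They followed the lever's arc from about 1.7 rad until it met its stop, then I backed the hand straight off and lifted it clear.

- **Stop reached:** the tool stayed at x ≈ 532.9 mm while the sideways push rose from about 5 N to 12.7 N, about half the 25 N that moves the pail.
- **Lever position:** the last top picture shows the lever on the predicted home line, to within about 0.02 rad. Its outer edge reads about 2 mm farther from the pail's axis near the tip than near the pivot. That is one pixel, and I put it down to the flare at the tip.
- **Pail:** it shifted less than 0.1 pixel (about 0.2 mm) between the first and last top pictures.
- **Other items:** the open pail, clip bin and both cups look where they were. The arm partly hid the bin in the last top view, which shifted the network's location for it by about 5 pixels; the scene view shows it unmoved.
- **Downward force:** at the final push the fingertips also pressed down on the lever with about 8 N, and nothing moved or tipped.
- **After withdrawal:** the force reading was close to zero (under 1 N).

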